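# Hang the loaded salt caddy under the pantry rack

## Task

Set the glass salt shaker gently down, upright, inside the blue caddy while the caddy is still standing on the shelf, and let go of it. Then pick the caddy up by its handle and hang it level by the handle on both prongs of the red twin hook under the wire rack, with the shaker still standing upright inside, leaving the other things where they are.

Things in the scene. Friction and masses are not known exactly. Their poses are not given: they have to be found in the camera images.
- caddy: open blue metal caddy, 150 (x) x 160 (y) x 65 mm high, walls and floor 4 mm, 0.4 kg; origin at the centre of its underside, z up; its +x side is the back and faces the rack when hung. Fixed steel wire handle 8 mm thick: uprights at x = +28, y = +-74 mm, slanting in to a level bar along y at x = +28, z = 160 mm, straight for |y| < 62 mm
- caddy_grip (a point): centre of the pale wooden roll on the middle of the caddy's handle bar: 18 mm in diameter, 50 mm long along the caddy's y, axis 160 mm above the caddy's underside, 28 mm behind its middle; bare 8 mm wire on either side of it. Axes as the caddy's
- shaker: clear glass salt shaker with white salt and a steel cap, round, 46 mm in diameter, 97 mm high (cap from 74 mm up, 44 mm wide); origin at the centre of its underside, z up. About 0.15 kg
- rack: fixed stand: grey uprights 20 mm square at y = +-180 mm, joined by two wooden rails; feet 14 mm high, x = -50 to +140 mm. Origin at table height midway between the uprights in the plane of the rails' front faces; -x is the front, towards the robot. Lower rail z = 115 to 145 mm (the hung caddy's back rests on it), hook rail z = 247 to 277 mm
- rack_front (a point): middle of the front rod (10 mm thick) of the wire shelf on top of the rack: rack x = -65, z = 405 mm. The rods run along y for |y| < 180 mm, from here back to x = +140 mm. This roof overhangs the hook, so a gripper cannot hang the caddy from straight above: it must lean back, out to the front. Axes as the rack's
- hook_seat (a point): midpoint between the twin hook's two seats, at the height of the handle bar's centre when hung: rack x = -52, y = 0, z = 260 mm, axes as the rack's. The red-painted steel prongs, 10 mm thick, at y = +-45 mm come forward from the hook rail, are lowest (axis z = 250 mm) at x = -52 mm and turn up to tips at x = -80 mm, axis z = 272, top 277 mm
- container: grey plastic cereal container with clip-on lid, 188 x 103 x 218 mm high, bystander; origin under its centre
- silicone_lid: orange silicone lid lying flat, 140 mm in diameter, 5 mm thick with a low knob to 19 mm, bystander; origin under its centre
- dipper: wooden honey dipper lying along its x, about 165 mm long, 30 mm high at its head (+x end), bystander; origin at table height near its middle
- scoop: stainless steel scoop lying on the shelf at the foot of the rack, behind its rails, bowl 75 x 50 x 30 mm with a handle towards its +x, 185 mm long in all, bystander; origin under the bowl's centre
Mind the look-alikes: they are no part of the job. Several things have the shape of the caddy; the one meant has the colours described above.

How it is judged:
By the outcome, as a careful person would: the job done as asked, in the order asked, and still so for the second after the job is handed in, with the robot touching nothing.
It also fails if it takes over 64 s, if anything falls off the work surface, if the arm or the gripper's body presses on something with over 40 N, if the wrist force passes 120 N, or if a joint passes its speed limit or range.

## Robot

A 6-joint arm with a two-finger parallel gripper is mounted at the origin on the work surface. World frame = base frame: x ahead of the robot, y to its left, z up, the work surface at z = 0. Lengths are in m, angles in degrees, forces in N, time in s.
With the tool pointing down it reaches from about 0.375 to 0.9 m from the base axis. Payload 3.1 kg.
Tool frame: the origin (TCP) lies between the finger pads; the fingertips stand 11 mm ahead of it and the grasp point (between the pads) lies 8 mm behind it; z points along the fingers, y is the line along which they close (so a half turn about z gives the same grasp; the last joint's range is limited). The gripper opens to 87 mm and grips with 3 to 60 N. Pads are 19 mm wide; open, the fingers measure 117 mm over their backs; the gripper's body (75 mm by 190 mm) begins 51 mm behind the grasp point.
Start: joints at [-75.487, 30.224, 82.088, -0, 67.689, -10.227], TCP at [0.262, -0.568, 0.234] pointing down, gripper open.
Joint ranges: [-176.69, 176.69], [-43.24, 126.21], [12.49, 139.97], [-82, 262], [0, 151.66], [-163.58, 163.58]. Speed limits (degrees/s): [159.86, 159.86, 180, 180, 180, 180].

## Interface

Orientations are given as a 3x3 rotation matrix whose columns are the frame's x, y, z axes.
In Python, from rig import bot, viewer, workorder, models gives the robot as it stands.
- The arm moves only by the shell command python3 -m jog 'ROWS'. ROWS is JSON, a list of rows, each a list of 7 numbers: the opening, from 0 (shut) to 1 (fully open), then the shift along the tool's x, y, z in m, then the turn, a rotation vector about the tool's x, y, z in degrees. In form: [[claw, x, y, z, ax, ay, az], ...]. A call has 1 to 20 rows; each row is the pose to reach, as a shift and turn from the pose commanded when the call began, along the tool's axes at that moment; what a row does not reach only later rows make up. A row lasts 1/8 s, in which the tool goes at most 62.5 mm and 10.7 degrees, less where a joint would pass 70% of its speed; a pose out of reach is approached as far as the arm can. A call with a gripper value outside its range is refused whole. The fingers move at their own pace and stop on an object; the grip force is fixed at half the most. Time passes only in rows, so rows that repeat a pose let the fingers close. It gives the time, the measured TCP pose, the force, the opening and the grip force at its end, in the units of the state.
- bot.read_state(): the state, without advancing time (a new reading comes with each control period).
- viewer.capture(name): name is "scene" or "side" or "wrist"; returns (picture, depth): 400x640x3 uint8, blue, green, red; 400x640 float32, m along the optical axis (not along the pixel's ray), 0 where there is no reading.
- viewer.camera_info(name): a dict with "fx", "fy", "cx", "cy" (pixels), "world_to_cam" (4x4, takes a point from world to camera coordinates). Camera axes: x right, y down, z forward; pixel columns grow to the right and rows downward; lengths in m; the calibration is good to about 2 mm. A picture is of the moment at which its call begins: read the wrist's pose just before it. camera_info takes no time and is no camera call; for the wrist camera it gives the pose at the moment of the call.
- workorder.hand_in(): hands the job in; it is judged then, once.
Trained networks look in the newest picture that a camera, given by its name, has taken for a name from the list of things; names that differ only in an ending like _2 or _b are one class to them, and where a whole thing is asked for, a point or a joint stands for the part that bears it (a point fixed in the world has none). Each returns a list of dicts, best first, with "p" (0 to 1); they miss things now and then, are a little off and sometimes report something else, mostly with a low value. They report only what shows in the picture. A call takes as long as a camera call. They do not tell look-alikes from the thing itself.
- models.outline_of(camera, thing): "mask" (400x640 bool, what is visible of it).
- models.tip_of(camera, thing): "xyz" ([x, y, z] in m, in world coordinates, good to about 4 mm: a listed point, or the origin of a listed thing).
The state is a dict: "time_s": time; "joint_positions": joint angles; "qvel": joint speeds; "tau": joint torques, N m; "position": TCP position; "tcp_rot": TCP orientation; "force": force on the tool from outside, world axes, zero at the start; "moment": the same for the moment, N m; "opening": opening from 0.0 (shut) to 1.0 (fully open); "grasp_force": force on a finger pad.
Only numpy, scipy, OpenCV 4.12 (cv2) and the standard library are available. Lean on these libraries where they do the work, as an engineer would, in place of code of your own. Each camera call takes 0.05 s, during which the arm holds its last target. There are 200 camera calls.

## Working session

There is one attempt and no reset: what is moved stays moved. The work goes in short steps, Python scripts to look and compute and a shell command to move; the robot and the scene stay as the last step left them, time stands still between calls to the robot, and variables do not carry over. Pictures are saved under pics/ and viewed, at most 12 in all, crops included, and the job is handed in when it is done.

```bash
ls; mkdir -p pics
cat > h.py <<'E'
import numpy as np, cv2
from rig import bot, viewer, workorder, models
def world(cam,u,v,d):
    c=viewer.camera_info(cam); T=np.linalg.inv(c["world_to_cam"])
    p=np.array([(u-c["cx"])/c["fx"]*d,(v-c["cy"])/c["fy"]*d,d,np.ones_like(d)])
    return (T@p.reshape(4,-1))[:3].T
def proj(cam,P):
    c=viewer.camera_info(cam);q=c["world_to_cam"]@np.append(P,1)
    return round(c["fx"]*q[0]/q[2]+c["cx"]),round(c["fy"]*q[1]/q[2]+c["cy"])
E
python3 - <<'E'
from h import *
np.set_printoptions(precision=4,suppress=True)
s=bot.read_state();print(s["time_s"],s["position"],s["tcp_rot"],s["opening"])
for cam in("scene","side"):
    im,d=viewer.capture(cam);cv2.imwrite(f"pics/{cam}0.png",im)
    for t in("caddy","caddy_grip","shaker","rack","rack_front","hook_seat","container","silicone_lid","dipper","scoop"):
        print(cam,t,[(np.round(r["xyz"],4).tolist(),round(r["p"],2),proj(cam,r["xyz"])) for r in models.tip_of(cam,t)])
print(bot.read_state()["time_s"])
E
```

```text
pics
0.0 [ 0.2614 -0.5669  0.2326] [[ 0.9082  0.4185 -0.0006]
 [ 0.4185 -0.9082  0.0021]
 [ 0.0004 -0.0021 -1.    ]] 1.0012742954330023
scene caddy [([0.19, -0.3205, 0.0022], 0.96, (201, 304)), ([0.4369, -0.2431, -0.0008], 0.69, (279, 304))]
scene caddy_grip [([0.4695, -0.2458, 0.1584], 0.94, (285, 275)), ([0.2163, -0.3209, 0.1623], 0.94, (199, 274))]
scene shaker [([0.4593, 0.2788, -0.0028], 0.7, (331, 206))]
scene rack [([0.6652, 0.0539, -0.001], 0.64, (367, 255))]
scene rack_front []
scene hook_seat [([0.6153, 0.0497, 0.2564], 0.91, (356, 199))]
scene container [([0.7208, -0.3685, -0.0005], 0.96, (354, 360)), ([0.4588, 0.2808, -0.0053], 0.63, (331, 207))]
scene silicone_lid [([0.6929, 0.3877, 0.0018], 0.77, (392, 200))]
scene dipper [([0.421, 0.0119, -0.0001], 0.66, (301, 249))]
scene scoop [([0.7305, 0.0016, -0.0024], 0.58, (382, 270))]
side caddy [([0.4342, -0.236, -0.0007], 0.65, (308, 198)), ([0.1853, -0.3223, -0.0035], 0.58, (362, 167)), ([0.7317, 0.0014, 0.0082], 0.35, (241, 273))]
side caddy_grip [([0.2121, -0.3225, 0.1626], 0.84, (359, 134)), ([0.4672, -0.2505, 0.1601], 0.75, (296, 165))]
side shaker [([0.4608, 0.2776, 0.0022], 0.94, (358, 324))]
side rack [([0.6645, 0.0574, -0.0011], 0.64, (268, 283))]
side rack_front [([0.5952, 0.0535, 0.4038], 0.95, (283, 183))]
side hook_seat [([0.6082, 0.0465, 0.2596], 0.79, (280, 220))]
side container [([0.7198, -0.3726, -0.0018], 0.64, (220, 192))]
side silicone_lid [([0.6997, 0.3831, 0.0033], 0.83, (289, 387))]
side dipper [([0.4191, 0.0097, -0.0011], 0.58, (337, 250))]
side scoop [([0.7286, 0.0003, 0.0045], 0.85, (242, 273))]
1.1
```

View pics/scene0.png

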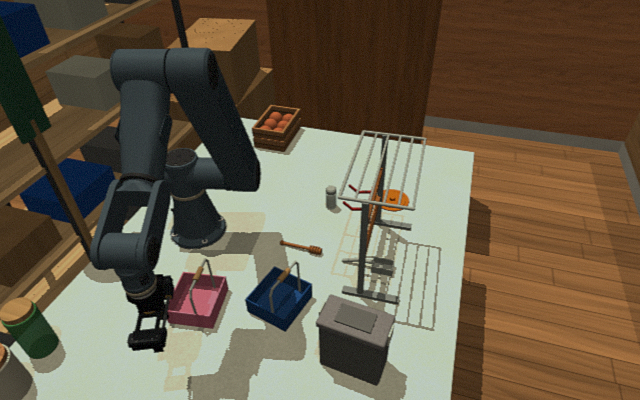

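View pics/side0.png

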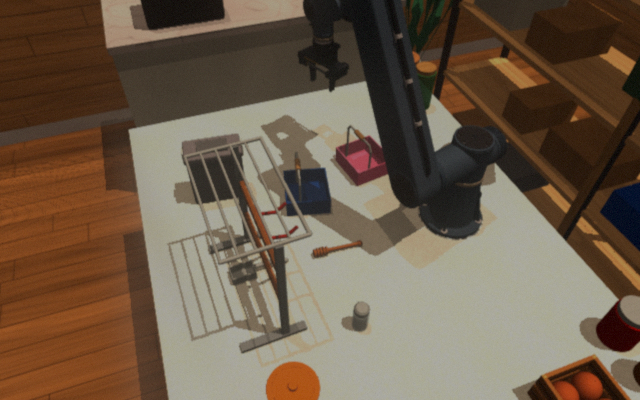

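Scene view: blue caddy at (280,300), red decoy at (198,300), shaker at (331,197), rack around (385,215), with red prongs at (352,195). The side view agrees with the networks. Next I'll get the yaws and refine the positions from depth.

Run:
```python
from h import *
np.set_printoptions(precision=4,suppress=True)
V,U=np.mgrid[:400,:640]
for cam in("scene","side"):
    im,d=viewer.capture(cam)
    def pts(m):
        m=m&(d>0);return world(cam,U[m].astype(float),V[m].astype(float),d[m].astype(float))
    W=world(cam,U.ravel().astype(float),V.ravel().astype(float),d.ravel().astype(float)).reshape(400,640,3)
    ok=d>0
    def box(c,r):return ok&(np.hypot(W[...,0]-c[0],W[...,1]-c[1])<r)
    # caddy rim
    m=box((.436,-.24),.13)&(W[...,2]>.05)&(W[...,2]<.075); P=W[m]
    print(cam,"rim",m.sum(),cv2.minAreaRect((P[:,:2]*1000).astype(np.float32)))
    m=box((.45,-.245),.13)&(W[...,2]>.145)&(W[...,2]<.18);P=W[m]
    if len(P)>5:
        u,s,vt=np.linalg.svd(P[:,:2]-P[:,:2].mean(0));print("bar",len(P),P.mean(0),P.min(0),P.max(0),vt[0],np.degrees(np.arctan(-vt[0][0]/vt[0][1])))
    m=box((.46,.278),.06)&(W[...,2]>.02)&(W[...,2]<.15);P=W[m];print("shaker",len(P),P.mean(0),P.min(0),P.max(0))
    m=box((.46,.278),.06)&(W[...,2]>.088);P=W[m];print("cap",len(P),P.mean(0),P.min(0),P.max(0))
    # hook rail front & roof rods
    for z0,z1 in((.385,.425),(.247,.277),(.115,.145)):
        m=box((.66,.05),.3)&(W[...,2]>z0)&(W[...,2]<z1)&(W[...,1]>-.2);P=W[m]
        print("z",z0,len(P),cv2.minAreaRect((P[:,:2]*1000).astype(np.float32)) if len(P)>5 else"")
    red=(im[...,2]>90)&(im[...,1]<60)&(im[...,0]<70)&box((.61,.05),.09)&(W[...,2]>.2)
    P=W[red];print("red",len(P));
    for sgn in(-1,1):
        Q=P[(P[:,1]-.05)*sgn>0]
        if len(Q):print(Q.mean(0),Q.min(0),Q.max(0))
    ms=models.outline_of(cam,"rack_front")
    for r in models.tip_of(cam,"rack"):print("rack",r["xyz"])
    for t in("hook_seat","rack_front","caddy","caddy_grip","shaker"):
        print(t,[np.round(r["xyz"],4) for r in models.tip_of(cam,t)])
im=cv2.imread("pics/side0.png")[60:400,150:470];cv2.imwrite("pics/c.png",cv2.resize(im[0:280],None,fx=2,fy=2,interpolation=3))
```

```text
scene rim 563 ((440.36102294921875, -241.6436004638672), (165.7528839111328, 153.53494262695312), 76.21952819824219)
bar 173 [ 0.4674 -0.2546  0.163 ] [ 0.4464 -0.3241  0.145 ] [ 0.487  -0.1765  0.1737] [-0.2455 -0.9694] -14.208586227211486
shaker 207 [0.4644 0.2655 0.0672] [0.4397 0.2487 0.0214] [0.4845 0.2915 0.1016]
cap 60 [0.4621 0.2726 0.0958] [0.4397 0.256  0.0883] [0.4824 0.2915 0.1016]
z 0.385 1555 ((699.580078125, 50.473663330078125), (214.18927001953125, 382.935791015625), 2.631753444671631)
z 0.247 318 ((631.3899536132812, 50.12226867675781), (103.649658203125, 384.7566223144531), 2.4470245838165283)
z 0.115 206 ((655.069580078125, -1.10028076171875), (467.3421936035156, 175.86825561523438), 66.6572494506836)
red 36
[0.613  0.0049 0.263 ] [ 0.5824 -0.0036  0.2522] [0.6745 0.044  0.2767]
[0.6221 0.091  0.2659] [0.5788 0.0607 0.2534] [0.674  0.099  0.2786]
rack [0.6649, 0.051, -0.0013]
hook_seat []
rack_front [array([0.5954, 0.0523, 0.4018]), array([ 0.4211,  0.0109, -0.0006])]
caddy [array([ 0.1878, -0.3214,  0.0023]), array([ 0.4361, -0.2412, -0.0021])]
caddy_grip [array([
[... 651 characters left out ...]
5)
z 0.247 502 ((627.8402099609375, 54.126708984375), (104.57478332519531, 379.08331298828125), 2.4119834899902344)
z 0.115 267 ((642.5067138671875, 3.412017822265625), (464.3123474121094, 166.85986328125), 67.22114562988281)
red 109
[0.6245 0.0102 0.2652] [ 0.5813 -0.0077  0.2517] [0.674  0.05   0.2803]
[0.6151 0.0969 0.2643] [0.5795 0.0572 0.2509] [0.6715 0.1093 0.2817]
rack [0.6619, 0.0549, -0.0]
hook_seat []
rack_front [array([0.5971, 0.0529, 0.4048])]
caddy [array([ 0.1877, -0.3228, -0.0012]), array([ 0.4366, -0.2398,  0.001 ])]
caddy_grip [array([ 0.4379, -0.2401, -0.0001]), array([ 0.466 , -0.2525,  0.1601]), array([ 0.2135, -0.3223,  0.1578])]
shaker [array([0.4599, 0.2798, 0.0006])]
```

```bash
python3 -m jog '[[1,0,0,-0.06,0,0,0],[1,0,0,-0.1,0,0,0]]'
python3 - <<'E'
from h import *
a,_=viewer.capture("wrist");b,_=viewer.capture("scene")
b=cv2.resize(b[200:400,60:380],(640,400),interpolation=3)
cv2.imwrite("pics/w1.png",np.hstack([cv2.resize(a,(400,250)),cv2.resize(b,(400,250))]))
E
```

```text
time_s: 2.15
position: [0.2617, -0.5682, 0.3357]
tcp_rot: [[0.908, 0.418, 0.001], [0.418, -0.908, -0.002], [-0.0, 0.002, -1.0]]
force: [-0.3, -0.1, -0.2]
opening: 0.998
grasp_force: 0.0
```

View pics/w1.png

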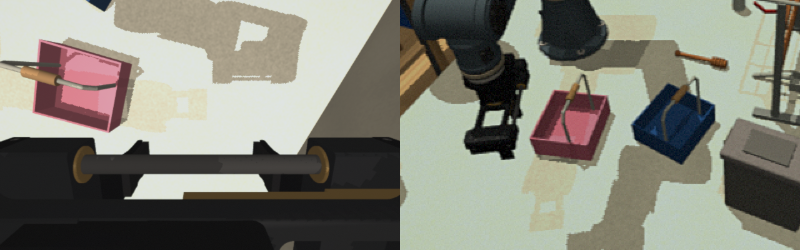

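Wrist view: the red decoy is at (80,85) and the gripper body is wide along the closing direction. Next is the camera side and the moves towards the shaker.

```bash
cat >> h.py <<'E'
from scipy.spatial.transform import Rotation as R
np.set_printoptions(precision=4,suppress=True)
def down(yaw):
    c,s=np.cos(np.radians(yaw)),np.sin(np.radians(yaw));return np.array([[c,s,0],[s,-c,0],[0,0,-1.]])
def delta(P,rot,s=None,grasp=True):
    """tool-frame shift and turn bringing the grasp point (or TCP) to P with orientation rot"""
    s=s or bot.read_state();A=np.array(s["tcp_rot"]);P=np.array(P)+(rot[:,2]*.008 if grasp else 0)
    r=R.from_matrix(A.T@rot).as_rotvec(degrees=True);t=A.T@(P-s["position"])
    print("shift",np.round(t,4),"turn",np.round(r,2),"rows>=",round(max(np.linalg.norm(t)/.0625,np.linalg.norm(r)/10.7),1))
E
python3 - <<'E'
from h import *
s=bot.read_state();c=np.linalg.inv(viewer.camera_info("wrist")["world_to_cam"])
A=np.array(s["tcp_rot"]);print("cam in tool",A.T@(c[:3,3]-s["position"]),A.T@c[:3,2])
delta([.36,-.3,.33],down(-13.7));delta([.41,0.05,.33],down(-13.7));delta([.461,.2785,.20],down(-13.7))
E
```

```text
cam in tool [ 0.066   0.0018 -0.1512] [-0.2446 -0.0005  0.9696]
shift [ 0.2018 -0.2049  0.0148] turn [ 0.7  -0.11 38.45] rows>= 4.6
shift [ 0.3937 -0.5019  0.0108] turn [ 0.7  -0.11 38.45] rows>= 10.2
shift [ 0.536  -0.6896  0.1383] turn [ 0.7  -0.11 38.45] rows>= 14.1
```

```bash
python3 -m jog '[[1,0.04,-0.041,0,0,0,-10],[1,0.08,-0.082,0,0,0,-20],[1,0.12,-0.123,0,0,0,-30],[1,0.16,-0.164,0,0,0,-40],[1,0.2,-0.205,0,0,0,-50],[1,0.232,-0.255,0,0,0,-60],[1,0.264,-0.305,0,0,0,-70],[1,0.296,-0.354,0,0,0,-80],[1,0.329,-0.403,0,0,0,-90],[1,0.361,-0.453,0,0,0,-100],[1,0.394,-0.502,0,0,0,-110],[1,0.44,-0.564,0.03,0,0,-120],[1,0.49,-0.63,0.06,0,0,-130],[1,0.536,-0.69,0.1,0,0,-140],[1,0.536,-0.69,0.1,0,0,-141.6],[1,0.536,-0.69,0.1,0,0,-141.6],[1,0.536,-0.69,0.1,0,0,-141.6]]'
python3 - <<'E'
from h import *
im,d=viewer.capture("wrist");cv2.imwrite("pics/w2.png",im)
print([r["xyz"] for r in models.tip_of("wrist","shaker")])
for r in models.outline_of("wrist","shaker")[:1]:
    m=r["mask"]&(d>0);V,U=np.nonzero(m);P=world("wrist",U*1.,V*1.,d[m].astype(float));T=P[P[:,2]>.09]
    print(len(P),len(T),(T.min(0)+T.max(0))/2,T.min(0),T.max(0))
delta([.461,.2785,.062],down(166.3)); print(bot.read_state()["joint_positions"])
E
```

```text
time_s: 4.38
position: [0.4588, 0.2831, 0.2327]
tcp_rot: [[-0.972, 0.235, -0.002], [0.235, 0.972, -0.001], [0.002, -0.002, -1.0]]
force: [0.2, 0.6, 0.7]
opening: 1.003
grasp_force: 0.0
[[0.4593, 0.2811, 0.0007]]
2182 1686 [0.4609 0.2769 0.0954] [0.4394 0.2554 0.09  ] [0.4824 0.2983 0.1008]
shift [-0.002  -0.0032  0.1803] turn [ 0.    0.04 -0.06] rows>= 2.9
[ 19.6714  23.5728  94.3828  -0.0217  62.0068 -56.5609]
```

View pics/w2.png

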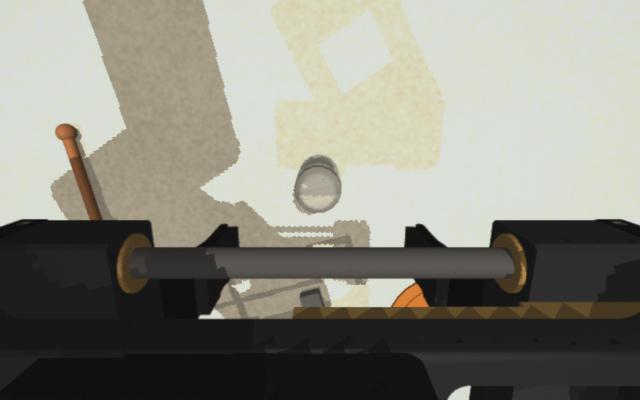

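The shaker cap is centred at pixel (318,188), and depth puts it at (0.461, 0.277), which matches. I'll descend and grip.

```bash
python3 -m jog '[[1,-0.002,-0.004,0.06,0,0,0],[1,-0.002,-0.004,0.12,0,0,0],[1,-0.002,-0.004,0.16,0,0,0],[1,-0.002,-0.004,0.18,0,0,0],[1,-0.002,-0.004,0.18,0,0,0],[0.3,-0.002,-0.004,0.18,0,0,0],[0.3,-0.002,-0.004,0.18,0,0,0],[0.3,-0.002,-0.004,0.18,0,0,0],[0.3,-0.002,-0.004,0.18,0,0,0],[0.3,-0.002,-0.004,0.18,0,0,0],[0.3,-0.002,-0.004,0.18,0,0,0]]'
python3 - <<'E'
from h import *
Rd=down(166.3);cx=np.array([.9715,-.2368,0])
C=np.array([.4385,-.2413,0])-.034*cx;print(C)
delta([.445,.27,.20],Rd);delta([.43,0,.30],Rd);delta(C+[0,0,.27],Rd);delta(C+[0,0,.068],Rd)
E
```

```text
time_s: 5.9
position: [0.4606, 0.2791, 0.0537]
tcp_rot: [[-0.972, 0.236, 0.0], [0.236, 0.972, -0.0], [-0.0, 0.0, -1.0]]
force: [-0.8, -1.2, 2.2]
opening: 0.521
grasp_force: 29.9
[ 0.4055 -0.2332  0.    ]
shift [ 0.013  -0.0125 -0.1383] turn [0.   0.01 0.05] rows>= 2.2
shift [-0.0361 -0.2784 -0.2383] turn [0.   0.01 0.05] rows>= 5.9
shift [-0.0673 -0.5109 -0.2083] turn [0.   0.01 0.05] rows>= 8.9
shift [-0.0673 -0.5109 -0.0063] turn [0.   0.01 0.05] rows>= 8.2
```

```bash
python3 -m jog '[[0.3,0,0,-0.03,0,0,0],[0.3,0,0,-0.07,0,0,0],[0.3,0,-0.01,-0.12,0,0,0],[0.3,0,-0.03,-0.165,0,0,0],[0.3,-0.01,-0.07,-0.2,0,0,0],[0.3,-0.015,-0.115,-0.21,0,0,0],[0.3,-0.02,-0.16,-0.21,0,0,0],[0.3,-0.026,-0.205,-0.21,0,0,0],[0.3,-0.032,-0.25,-0.21,0,0,0],[0.3,-0.038,-0.295,-0.21,0,0,0],[0.3,-0.044,-0.34,-0.21,0,0,0],[0.3,-0.05,-0.385,-0.21,0,0,0],[0.3,-0.056,-0.43,-0.21,0,0,0],[0.3,-0.062,-0.47,-0.21,0,0,0],[0.3,-0.067,-0.5,-0.21,0,0,0],[0.3,-0.067,-0.511,-0.21,0,0,0],[0.3,-0.067,-0.511,-0.21,0,0,0],[0.3,-0.067,-0.511,-0.21,0,0,0]]'
python3 - <<'E'
from h import *
V,U=np.mgrid[:400,:640]
for cam in("scene","side","wrist"):
    im,d=viewer.capture(cam);cv2.imwrite(f"pics/{cam}3.png",im)
    for t in("caddy","caddy_grip","shaker"):print(cam,t,[np.round(r["xyz"],4).tolist() for r in models.tip_of(cam,t)])
Rd=down(166.3);delta([.4055,-.2332,.068],Rd)
a=cv2.imread("pics/side3.png")[80:280,200:440];b=cv2.imread("pics/wrist3.png")
cv2.imwrite("pics/v3.png",np.hstack([cv2.resize(a,(400,333)),cv2.resize(b,(400,333))]))
E
```

```text
time_s: 8.15
position: [0.4047, -0.2319, 0.2633]
tcp_rot: [[-0.972, 0.235, -0.001], [0.235, 0.972, 0.001], [0.001, 0.001, -1.0]]
force: [0.6, -0.3, -1.7]
opening: 0.523
grasp_force: 29.9
scene caddy [[0.189, -0.323, 0.0005], [0.4366, -0.241, -0.0023]]
scene caddy_grip [[0.214, -0.322, 0.1622], [0.4703, -0.2442, 0.1609]]
scene shaker []
side caddy [[0.4356, -0.2405, -0.001], [0.1846, -0.3242, -0.0009], [0.4018, -0.2329, 0.213]]
side caddy_grip [[0.2105, -0.3251, 0.1606], [0.4662, -0.2505, 0.1619]]
side shaker [[0.406, -0.2334, 0.2118], [0.6629, 0.055, 0.002]]
wrist caddy [[0.4361, -0.239, -0.0021]]
wrist caddy_grip []
wrist shaker [[0.4034, -0.2275, 0.2075]]
shift [-0.0004  0.0002  0.2036] turn [0.   0.   0.04] rows>= 3.3
```

View pics/v3.png

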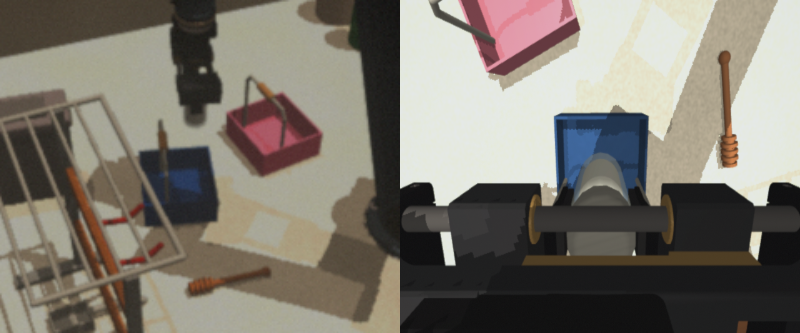

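The shaker is held above the blue caddy (wrist panel, caddy at (600,150)), and the yaw lines up with the walls. I'll lower it, slowly at the end.

```bash
python3 -m jog '[[0.3,0,0,0.04,0,0,0],[0.3,0,0,0.08,0,0,0],[0.3,0,0,0.12,0,0,0],[0.3,0,0,0.15,0,0,0],[0.3,0,0,0.175,0,0,0],[0.3,0,0,0.19,0,0,0],[0.3,0,0,0.197,0,0,0],[0.3,0,0,0.2,0,0,0],[0.3,0,0,0.2,0,0,0],[0.3,0,0,0.2,0,0,0]]'; python3 -m jog '[[0.3,0,0,0.001,0,0,0],[0.3,0,0,0.002,0,0,0],[0.3,0,0,0.003,0,0,0],[0.3,0,0,0.003,0,0,0],[0.3,0,0,0.003,0,0,0]]'
```

```text
time_s: 10.0
position: [0.4054, -0.2336, 0.0641]
tcp_rot: [[-0.972, 0.236, 0.001], [0.236, 0.972, -0.001], [-0.001, -0.001, -1.0]]
force: [0.2, 0.1, -2.1]
opening: 0.521
grasp_force: 29.9
time_s: 10.62
position: [0.405, -0.2333, 0.0605]
tcp_rot: [[-0.972, 0.236, -0.0], [0.236, 0.972, 0.0], [0.0, 0.0, -1.0]]
force: [0.0, 0.0, -1.0]
opening: 0.521
grasp_force: 29.9
```

```bash
python3 -m jog '[[0.3,0,0,0.001,0,0,0],[0.3,0,0,0.001,0,0,0],[0.3,0,0,0.001,0,0,0]]';python3 -m jog '[[0.3,0,0,0.001,0,0,0],[0.3,0,0,0.001,0,0,0],[0.3,0,0,0.001,0,0,0]]'
```

```text
time_s: 11.0
position: [0.4051, -0.2333, 0.0595]
tcp_rot: [[-0.972, 0.236, -0.0], [0.236, 0.972, 0.0], [0.0, 0.0, -1.0]]
force: [-0.5, -0.1, -1.3]
opening: 0.512
grasp_force: 29.9
time_s: 11.38
position: [0.405, -0.2333, 0.0585]
tcp_rot: [[-0.972, 0.236, -0.0], [0.236, 0.972, 0.0], [0.0, 0.0, -1.0]]
force: [0.2, 0.8, -1.8]
opening: 0.514
grasp_force: 29.9
```

```bash
python3 -m jog '[[0.3,0,0,0.001,0,0,0],[0.3,0,0,0.001,0,0,0],[0.3,0,0,0.001,0,0,0]]';python3 -m jog '[[0.3,0,0,0.001,0,0,0],[0.3,0,0,0.001,0,0,0],[0.3,0,0,0.001,0,0,0]]'
```

```text
time_s: 11.75
position: [0.4051, -0.2334, 0.0577]
tcp_rot: [[-0.972, 0.236, 0.0], [0.236, 0.972, -0.0], [-0.0, -0.0, -1.0]]
force: [0.5, 0.7, 1.7]
opening: 0.52
grasp_force: 29.9
time_s: 12.12
position: [0.4051, -0.2335, 0.0576]
tcp_rot: [[-0.972, 0.236, 0.001], [0.236, 0.972, -0.001], [-0.001, -0.0, -1.0]]
force: [-0.7, 0.7, 11.4]
opening: 0.518
grasp_force: 29.9
```

```bash
python3 -m jog '[[0.3,0,0,-0.0008,0,0,0],[0.3,0,0,-0.0008,0,0,0],[0.6,0,0,-0.0008,0,0,0],[0.85,0,0,-0.0008,0,0,0],[0.85,0,0,-0.0008,0,0,0],[0.85,0,0,-0.0008,0,0,0],[0.85,0,0,-0.02,0,0,0],[0.85,0,0,-0.06,0,0,0],[0.85,0,0,-0.12,0,0,0],[0.85,0,0,-0.18,0,0,0],[0.85,0,0,-0.24,0,0,0],[0.85,0,0,-0.26,0,0,0],[0.85,0,0,-0.26,0,0,0]]'
python3 - <<'E'
from h import *
V,U=np.mgrid[:400,:640];W={}
for cam in("scene","side","wrist"):
    im,d=viewer.capture(cam);cv2.imwrite(f"pics/{cam}4.png",im)
    for t in("caddy","caddy_grip","shaker"):print(cam,t,[np.round(r["xyz"],4).tolist() for r in models.tip_of(cam,t)])
    W=world(cam,U.ravel()*1.,V.ravel()*1.,d.ravel().astype(float)).reshape(400,640,3)
    near=(d>0)&(np.hypot(W[...,0]-.45,W[...,1]+.243)<.1)
    P=W[near&(W[...,2]>.15)&(W[...,2]<.175)]
    if len(P)>9:
        v=np.linalg.svd(P[:,:2]-P[:,:2].mean(0))[2][0];e=P[:,:2]@[.237,.9715]
        print("bar",len(P),P.mean(0),np.degrees(np.arctan(-v[0]/v[1])),"perp",P[:,:2].mean(0)@[.9715,-.2368],"nom .5117")
a=cv2.imread("pics/side4.png")[80:280,200:440];b=cv2.imread("pics/wrist4.png")
cv2.imwrite("pics/v4.png",np.hstack([cv2.resize(a,(400,333)),cv2.resize(b,(400,333))]))
def lean(yaw,th):
    c,s=np.cos(np.radians(yaw)),np.sin(np.radians(yaw));t=np.radians(th)
    cx=np.array([c,s,0]);z=np.sin(t)*cx-np.array([0,0,np.cos(t)]);x=np.array([-s,c,0]);return np.c_[x,np.cross(z,x),z]
L=lean(-13.7,54);G=np.array([.466,-.248,.160]);print(L)
delta(G-.12*L[:,2],L);delta(G,L);print(bot.read_state()["joint_positions"])
E
```

```text
time_s: 13.75
position: [0.4056, -0.2338, 0.3181]
tcp_rot: [[-0.972, 0.236, 0.003], [0.236, 0.972, -0.003], [-0.004, -0.002, -1.0]]
force: [0.1, -0.7, -0.1]
opening: 0.85
grasp_force: 0.0
scene caddy [[0.1872, -0.3247, -0.0012], [0.4364, -0.2437, -0.0037]]
scene caddy_grip [[0.2157, -0.3223, 0.1592], [0.4704, -0.2447, 0.1605], [0.7284, 0.0028, -0.001]]
scene shaker [[0.4062, -0.2316, -0.0003]]
bar 163 [ 0.4678 -0.2544  0.1643] -13.739475240433986 perp 0.5146719909216259 nom .5117
side caddy [[0.436, -0.2393, -0.0014], [0.1853, -0.3245, -0.0028]]
side caddy_grip [[0.2117, -0.3257, 0.1575], [0.466, -0.2491, 0.159]]
side shaker [[0.4023, -0.2338, 0.0031]]
bar 114 [ 0.4667 -0.2374  0.166 ] -13.372788056957647 perp 0.5096209157442105 nom .5117
wrist caddy [[0.1843, -0.3242, -0.0028], [0.4365, -0.2405, -0.0002]]
wrist caddy_grip [[0.4669, -0.2463, 0.1582]]
wrist shaker [[0.4024, -0.2301, 0.0043], [0.4675, -0.2497, 0.1559]]
bar 731 [ 0.4617 -0.2477  0.1635] -13.47764560381789 perp 0.5072255607537758 nom .5117
[[ 0.2368  0.5711  0.786 ]
 [ 0.9715 -0.1392 -0.1916]
 [ 0.      0.809  -0.5878]]
shift [0.0278 0.0002 0.0904] turn [-42.12 -42.18  82.69] rows>= 9.5
shift [-0.0693  0.0001  0.1609] turn [-42.12 -42.18  82.69] rows>= 9.5
[ -43.6834   12.0928   97.4302    0.0002   70.5121 -120.0238]
```

View pics/v4.png

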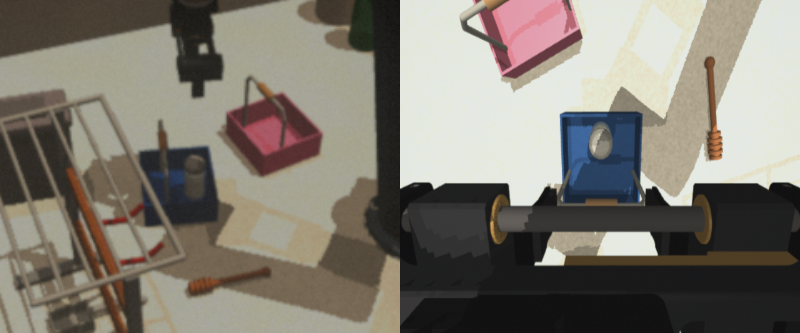

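The shaker stands free and upright in the caddy (wrist panel (600,140)), and the handle grip is confirmed at about (0.4665, -0.248, 0.160). Next I'll turn to the 54° lean and approach.

```bash
python3 -m jog '[[0.6,0,0,0,-4.2,-4.2,8.3],[0.6,0,0,0,-8.4,-8.4,16.5],[0.5,0,0,0,-12.6,-12.6,24.8],[0.5,0,0,0,-16.8,-16.9,33.1],[0.5,0,0,0,-21,-21.1,41.3],[0.5,0,0,0,-25.3,-25.3,49.6],[0.5,0,0,0,-29.5,-29.5,57.9],[0.5,0,0,0.02,-33.7,-33.7,66.2],[0.5,0.005,0,0.04,-37.9,-38,74.4],[0.5,0.01,0,0.06,-42.1,-42.2,82.7],[0.5,0.01,0,0.08,-42.1,-42.2,82.7],[0.5,0.012,0,0.1,-42.1,-42.2,82.7],[0.5,0.012,0,0.102,-42.1,-42.2,82.7],[0.5,0.012,0,0.102,-42.1,-42.2,82.7]]'
cat >> h.py <<'E'
def lean(yaw,th):
    c,s=np.cos(np.radians(yaw)),np.sin(np.radians(yaw));t=np.radians(th)
    cx=np.array([c,s,0]);z=np.sin(t)*cx-np.array([0,0,np.cos(t)]);x=np.array([-s,c,0]);return np.c_[x,np.cross(z,x),z]
E
python3 - <<'E'
from h import *
print(bot.read_state()["joint_positions"])
im,d=viewer.capture("wrist");a,_=viewer.capture("side")
cv2.imwrite("pics/v5.png",np.hstack([cv2.resize(a[60:300,180:460],(400,343)),cv2.resize(im,(400,343))]))
for t in("caddy_grip","shaker"):print(t,[np.round(r["xyz"],4).tolist() for r in models.tip_of("wrist",t)+models.tip_of("side",t)])
delta([.4665,-.248,.160],lean(-13.7,54))
E
```

```text
time_s: 16.1
position: [0.4084, -0.2465, 0.2254]
tcp_rot: [[0.229, 0.583, 0.78], [0.973, -0.141, -0.18], [0.005, 0.8, -0.6]]
force: [0.1, -0.2, -0.3]
opening: 0.501
grasp_force: 0.0
[ -72.1636   24.3403  139.9095  108.6816   46.4767 -160.8853]
caddy_grip [[0.467, -0.2473, 0.1574], [0.4698, -0.2528, 0.1622], [0.2143, -0.3262, 0.1582]]
shaker [[0.4036, -0.2299, 0.0047], [0.4034, -0.2321, 0.0094]]
shift [ 0.0116 -0.0184  0.093 ] turn [-0.82 -0.49  0.08] rows>= 1.5
```

View pics/v5.png

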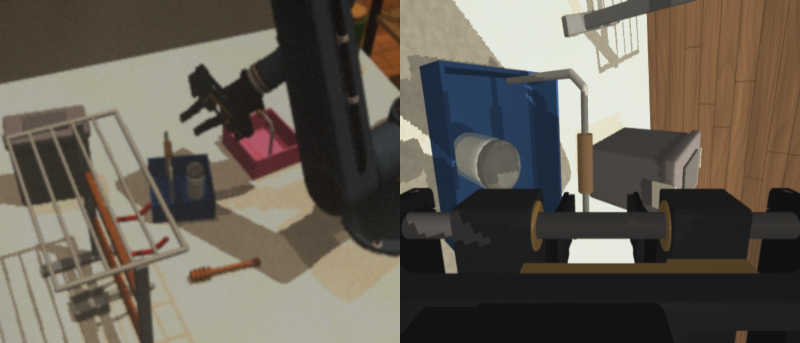

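The side panel shows the gripper leaning near (215,105), and the wrist panel shows the roll at (585,165). But J3 and J6 sit at their limits, so I'm in a bad wrist branch. I'll fit a kinematic model and pick a branch that also works at the hook.

```bash
cat > kin.py <<'E'
from h import *
from scipy.optimize import least_squares
LO=np.array([-176.69,-43.24,12.49,-82,0,-163.58]);HI=np.array([176.69,126.21,139.97,262,151.66,163.58])
rz=lambda a:R.from_euler('z',a,degrees=True).as_matrix();ry=lambda a:R.from_euler('y',a,degrees=True).as_matrix()
def fk(q,k):
    a,H,l2,A,B,d,L=k
    W=ry(q[1]+q[2]);T=rz(q[3])@ry(q[4])
    p=rz(q[0])@(np.array([a,d,H])+ry(q[1])@[0,0,l2]+W@(np.array([B,0,A])+T@[0,0,L]))
    return p,rz(q[0])@W@T@rz(q[5]+90)
s=bot.read_state()
Q=[[-75.487,30.224,82.088,0,67.689,-10.227],[19.6714,23.5728,94.3828,-.0217,62.0068,-56.5609],[-43.6834,12.0928,97.4302,.0002,70.5121,-120.0238],[-72.1636,24.3403,139.9095,108.6816,46.4767,-160.8853]]
P=[[.2614,-.5669,.2326],[.4588,.2831,.2327],[.4056,-.2338,.3181],[.4084,-.2465,.2254]]
k=least_squares(lambda k:np.concatenate([fk(q,k)[0]-p for q,p in zip(Q,P)]+[.02*(k-[0,.3,.5,.4,0,.1,.2])*.05]),[0,.3,.5,.4,0,.1,.2]).x
def ik(p,rot,q0):
    f=lambda q:np.concatenate([(fk(q,k)[0]-p)*1000,R.from_matrix(fk(q,k)[1].T@rot).as_rotvec(degrees=True)*5])
    o=least_squares(f,np.clip(q0,LO+.1,HI-.1),bounds=(LO,HI));return o.x,np.sqrt(2*o.cost)
def branches(name,p,rot):
    p=np.array(p)+.008*rot[:,2];S=set();g=np.random.default_rng(0)
    b0=np.degrees(np.arctan2(p[1],p[0]))-12
    for i in range(40):
        x,c=ik(p,rot,[b0+g.uniform(-40,40),g.uniform(-10,60),g.uniform(70,130),g.choice([0,90,180,-60]),g.uniform(10,90),g.uniform(-160,160)])
        if c<1:S.add(tuple(np.round(x).astype(int)))
        if i==0 or c<best:best=c
    print(name,"best err",round(best,2),sorted(S))
E
python3 - <<'E'
from kin import *
print("k",k)
for q,p in zip(Q,P):print(np.round(fk(q,k)[0]-p,4))
print(fk(Q[3],k)[1],s["tcp_rot"])
fl=np.diag([-1,-1,1.])
H=np.array([.611,.051,.26]);G=np.array([.4665,-.248,.16])
for th in(45,54,60):
  for f,n in((np.eye(3),"n"),(fl,"flip")):
    L=lean(-13.7,th)@f;branches(f"{th}{n} grip",G,L)
    branches(f"{th}{n} pre",G-.07*L[:,2],L)
    L=lean(2.5,th)@f;branches(f"{th}{n} hang",H,L);branches(f"{th}{n} prehang",H+[-.05,0,.03],L)
E
```

```text
k [0.0004 0.2749 0.5868 0.3916 0.1141 0.1113 0.2943]
[ 0.0005 -0.0004  0.0009]
[ 0.0007 -0.0007  0.0014]
[-0.0003  0.0007 -0.0021]
[ 0.0002  0.0003 -0.0002]
[[ 0.2291  0.5829  0.7796]
 [ 0.9734 -0.1415 -0.1803]
 [ 0.0052  0.8002 -0.5997]] [[ 0.2294  0.5826  0.7797]
 [ 0.9733 -0.1406 -0.1813]
 [ 0.0039  0.8005 -0.5993]]
45n grip best err 0.0 [(np.int64(-56), np.int64(32), np.int64(131), np.int64(122), np.int64(34), np.int64(-160))]
45n pre best err 0.0 [(np.int64(-63), np.int64(22), np.int64(135), np.int64(106), np.int64(34), np.int64(-149))]
45n hang best err 0.0 [(np.int64(-10), np.int64(21), np.int64(116), np.int64(94), np.int64(9), np.int64(-103))]
45n prehang best err 0.0 [(np.int64(-11), np.int64(14), np.int64(120), np.int64(77), np.int64(10), np.int64(-87))]
45flip grip best err 0.0 [(np.int64(-56), np.int64(32), np.int64(131), np.int64(122), np.int64(34), np.int64(20))]
45flip pre best err 0.0 [(np.int64(-63), np.int64(22), np.int64(135), np.int64(106), np.int64(34), np.int64(31))]
45flip hang best err 0.0 [(np.int64(-10), np.int64(21), np.int64(116), np.int64(94), np.int64(9)
[... 577 characters left out ...]
err 0.0 [(np.int64(-11), np.int64(23), np.int64(121), np.int64(148), np.int64(21), np.int64(22))]
54flip prehang best err 0.0 [(np.int64(-13), np.int64(16), np.int64(126), np.int64(141), np.int64(20), np.int64(28))]
60n grip best err 37.69 []
60n pre best err 38.93 []
60n hang best err 6.85 []
60n prehang best err 1.54 []
60flip grip best err 0.0 [(np.int64(-62), np.int64(46), np.int64(139), np.int64(134), np.int64(64), np.int64(-4))]
60flip pre best err 31.86 []
60flip hang best err 0.0 [(np.int64(-11), np.int64(26), np.int64(125), np.int64(157), np.int64(33), np.int64(12))]
60flip prehang best err 0.0 [(np.int64(-13), np.int64(19), np.int64(130), np.int64(153), np.int64(31), np.int64(15))]
```

Run:
```python
from kin import *
fl=np.diag([-1,-1,1.])
G=np.array([.4665,-.248,.16]);H=np.array([.611,.051,.26])
L=lean(-13.7,45);delta(G-.07*L[:,2],L)
q=np.array([-63,22,135,106,34,31.])
def go(n,p,rot):
    global q
    q,c=ik(p+.008*rot[:,2],rot,q);print(n,np.round(q),"err",round(c,2))
F=lean(-13.7,45)@fl;go("pre",G-.07*F[:,2],F);go("g45",G,F)
for th in(50,54,57,59):F=lean(-13.7,th)@fl;go(th,G,F)
F=lean(-13.7,57)@fl
for dz in(.02,.05,.08):go(dz,G+[0,0,dz],F)
for f in(.1,.2,.4,.6,.8,1):
    y=-13.7+16.2*f;p=(G+[0,0,.08])*(1-f)+f*np.array([.52,.047,.29]);go(f,p,lean(y,57)@fl)
F=lean(2.5,57)@fl
for dx,dz in((-.06,.03),(-.04,.027),(-.028,.026),(-.014,.013),(0,0)):go((dx,dz),H+[dx,-.0,dz],F)
```

```text
shift [ 0.0122 -0.0097  0.0236] turn [ 8.18 -0.48  0.12] rows>= 0.8
pre [-63.  22. 135. 106.  34.  31.] err 0.0
g45 [-56.  32. 131. 122.  34.  20.] err 0.0
50 [-58.  36. 134. 129.  43.  10.] err 0.0
54 [-60.  40. 136. 132.  51.   4.] err 0.0
57 [-61.  43. 138. 133.  57.  -0.] err 0.0
59 [-62.  45. 139. 133.  62.  -3.] err 0.0
0.02 [-61.  38. 137. 130.  54.   4.] err 0.0
0.05 [-61.  32. 136. 126.  49.  11.] err 0.0
0.08 [-61.  26. 135. 120.  45.  20.] err 0.0
0.1 [-58.  25. 136. 122.  45.  20.] err 0.0
0.2 [-54.  23. 137. 124.  44.  20.] err 0.0
0.4 [-46.  21. 138. 128.  42.  20.] err 0.0
0.6 [-37.  19. 138. 134.  39.  20.] err 0.0
0.8 [-26.  17. 136. 140.  34.  20.] err 0.0
1 [-16.  15. 134. 147.  29.  20.] err 0.0
(-0.06, 0.03) [-13.  17. 130. 148.  26.  20.] err 0.0
(-0.04, 0.027) [-13.  19. 127. 149.  25.  20.] err 0.0
(-0.028, 0.026) [-12.  19. 126. 149.  24.  21.] err 0.0
(-0.014, 0.013) [-12.  22. 124. 152.  25.  18.] err 0.0
(0, 0) [-11.  25. 123. 154.  27.  16.] err 0.0
```

All reachable in the flipped branch. I'll move to the 45° pre-pose, then flip half a turn about the tool axis.

```bash
python3 -m jog '[[1,0.012,-0.01,0.024,8.2,-0.5,0],[1,0.012,-0.01,0.024,8.2,-0.5,0],[1,0.012,-0.01,0.024,8.2,-0.5,0]]'; python3 -m jog '[[1,0,0,0,0,0,10],[1,0,0,0,0,0,20],[1,0,0,0,0,0,30],[1,0,0,0,0,0,40],[1,0,0,0,0,0,50],[1,0,0,0,0,0,60],[1,0,0,0,0,0,70],[1,0,0,0,0,0,80],[1,0,0,0,0,0,90],[1,0,0,0,0,0,100],[1,0,0,0,0,0,110],[1,0,0,0,0,0,120],[1,0,0,0,0,0,130],[1,0,0,0,0,0,140],[1,0,0,0,0,0,150],[1,0,0,0,0,0,160],[1,0,0,0,0,0,170],[1,0,0,0,0,0,179.9],[1,0,0,0,0,0,179.9],[1,0,0,0,0,0,179.9]]'
python3 - <<'E'
from h import *
fl=np.diag([-1,-1,1.]);print(bot.read_state()["joint_positions"])
viewer.capture("wrist")
for t in("caddy_grip","shaker"):print(t,[np.round(r["xyz"],4).tolist() for r in models.tip_of("wrist",t)])
G=[.4665,-.248,.16];delta(G,lean(-13.7,45)@fl);delta(G,lean(-13.7,57)@fl)
E
```

```text
time_s: 16.77
position: [0.4239, -0.2372, 0.2031]
tcp_rot: [[0.235, 0.687, 0.687], [0.972, -0.166, -0.166], [-0.0, 0.707, -0.707]]
force: [0.1, -0.4, -0.3]
opening: 0.759
grasp_force: 0.0
time_s: 19.27
position: [0.4233, -0.2383, 0.2027]
tcp_rot: [[-0.235, -0.689, 0.686], [-0.972, 0.164, -0.168], [0.003, -0.706, -0.708]]
force: [0.4, 0.1, -0.6]
opening: 0.997
grasp_force: 0.0
[-62.9111  22.6434 135.1256 106.612   33.9014  30.6702]
caddy_grip [[0.4672, -0.2498, 0.1577]]
shaker [[0.4053, -0.2316, 0.0027]]
shift [-0.0004 -0.0009  0.0693] turn [0.06 0.   0.19] rows>= 1.1
shift [-0.0004 -0.0025  0.0691] turn [12.06  0.02  0.19] rows>= 1.1
```

```bash
python3 -m jog '[[0.6,0,0,0,0,0,0],[0.6,0,0,0,0,0,0],[0.6,0,-0.001,0.03,0,0,0],[0.6,0,-0.001,0.055,0,0,0],[0.6,0,-0.001,0.069,0,0,0],[0.6,0,-0.001,0.069,0,0,0],[0.6,0,-0.002,0.069,6,0,0],[0.6,0,-0.0025,0.069,12,0,0],[0.6,0,-0.0025,0.069,12,0,0],[0.6,0,-0.0025,0.069,12,0,0]]'
python3 - <<'E'
from h import *
im,d=viewer.capture("wrist");a,_=viewer.capture("side")
cv2.imwrite("pics/v6.png",np.hstack([cv2.resize(a[80:280,200:440],(400,333)),cv2.resize(im,(400,333))]))
delta([.4665,-.248,.16],lean(-13.7,57)@np.diag([-1,-1,1.]))
E
```

```text
time_s: 20.68
position: [0.473, -0.2499, 0.1561]
tcp_rot: [[-0.235, -0.531, 0.814], [-0.972, 0.127, -0.198], [0.002, -0.838, -0.546]]
force: [-0.3, 1.1, 0.2]
opening: 0.6
grasp_force: 0.0
shift [-0.0003  0.0014  0.0002] turn [-0.01  0.02  0.28] rows>= 0.0
```

View pics/v6.png

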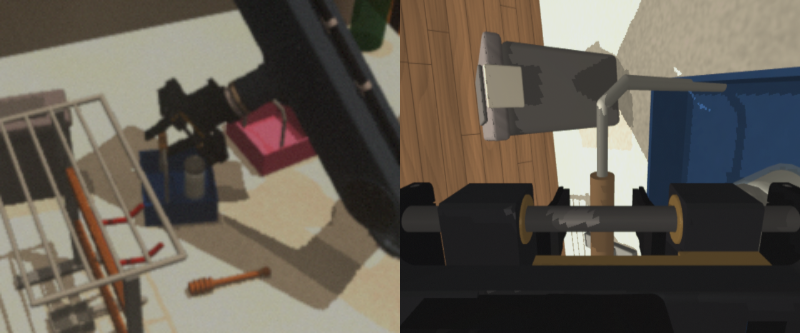

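The roll lies between the fingers (wrist panel x≈600, fingers at 563 and 640), and the shaker is clear. I'll close and lift slightly.

```bash
python3 -m jog '[[0.3,0,0.0014,0,0,0,0],[0.1,0,0.0014,0,0,0,0],[0.1,0,0.0014,0,0,0,0],[0.1,0,0.0014,0,0,0,0],[0.1,0,0.0014,0,0,0,0],[0.1,0,0.0014,0,0,0,0],[0.1,0,0.0014,0,0,0,0]]'; python3 -m jog '[[0.1,0,-0.004,-0.003,0,0,0],[0.1,0,-0.008,-0.005,0,0,0],[0.1,0,-0.017,-0.011,0,0,0],[0.1,0,-0.025,-0.016,0,0,0],[0.1,0,-0.025,-0.016,0,0,0],[0.1,0,-0.025,-0.016,0,0,0]]'
cat > meas.py <<'E'
from h import *
s=bot.read_state();A=np.array(s["tcp_rot"]);g=s["position"]-.008*A[:,2];print("grasp pt",g,s["opening"],s["time_s"])
for cam in("scene","side"):
    viewer.capture(cam)
    c=[r["xyz"] for r in models.tip_of(cam,"caddy") if np.linalg.norm(np.array(r["xyz"])-g)<.25]
    h=[r["xyz"] for r in models.tip_of(cam,"shaker") if np.linalg.norm(np.array(r["xyz"])-g)<.25]
    print(cam,"caddy",np.round(c,4).tolist(),"shaker",np.round(h,4).tolist(),"grip",[np.round(r["xyz"],4).tolist() for r in models.tip_of(cam,"caddy_grip")])
E
python3 meas.py
```

```text
time_s: 21.65
position: [0.4728, -0.2498, 0.1553]
tcp_rot: [[-0.234, -0.529, 0.816], [-0.972, 0.125, -0.198], [0.002, -0.84, -0.543]]
force: [2.6, 0.3, 6.2]
opening: 0.2
grasp_force: 30.0
time_s: 22.4
position: [0.4721, -0.2494, 0.1836]
tcp_rot: [[-0.235, -0.532, 0.813], [-0.972, 0.128, -0.197], [0.001, -0.837, -0.547]]
force: [0.1, -1.1, -7.2]
opening: 0.197
grasp_force: 30.0
grasp pt [ 0.4656 -0.2479  0.188 ] 0.1967794421978121 22.4
scene caddy [[0.4381, -0.2429, 0.0262]] shaker [] grip [[0.4685, -0.2445, 0.1883], [0.2131, -0.3198, 0.1586]]
side caddy [[0.4376, -0.2408, 0.0264]] shaker [[0.4076, -0.2324, 0.0354]] grip [[0.4688, -0.2523, 0.1905], [0.2134, -0.3238, 0.1619]]
```

Run:
```python
from h import *
fl=np.diag([-1,-1,1.]);G=np.array([.4656,-.2479,.24]);T=np.array([.525,.0475,.292])
for f in np.linspace(0,1,13):delta(G*(1-f)+T*f,lean(-13.7+16.2*f,57)@fl)
```

```text
shift [ 0.0001 -0.0431 -0.0285] turn [0.09 0.06 0.13] rows>= 0.8
shift [-0.0252 -0.0462 -0.0317] turn [ 0.09 -1.08 -0.6 ] rows>= 1.0
shift [-0.0504 -0.0494 -0.0349] turn [ 0.1  -2.21 -1.34] rows>= 1.3
shift [-0.0757 -0.0525 -0.0381] turn [ 0.1  -3.34 -2.08] rows>= 1.6
shift [-0.1009 -0.0556 -0.0413] turn [ 0.1  -4.47 -2.81] rows>= 2.0
shift [-0.1262 -0.0587 -0.0445] turn [ 0.1  -5.6  -3.55] rows>= 2.3
shift [-0.1514 -0.0618 -0.0478] turn [ 0.1  -6.73 -4.29] rows>= 2.7
shift [-0.1766 -0.065  -0.051 ] turn [ 0.1  -7.87 -5.02] rows>= 3.1
shift [-0.2019 -0.0681 -0.0542] turn [ 0.1  -9.   -5.76] rows>= 3.5
shift [-0.2271 -0.0712 -0.0574] turn [  0.1  -10.13  -6.49] rows>= 3.9
shift [-0.2524 -0.0743 -0.0606] turn [  0.1  -11.26  -7.23] rows>= 4.3
shift [-0.2776 -0.0774 -0.0639] turn [  0.1  -12.39  -7.97] rows>= 4.7
shift [-0.3028 -0.0805 -0.0671] turn [  0.1  -13.52  -8.7 ] rows>= 5.1
```

```bash
python3 -m jog '[[0.1,0,-0.012,-0.008,0,0,0],[0.1,0,-0.028,-0.018,0,0,0],[0.1,-0.003,-0.04,-0.026,0,0,0],[0.1,-0.015,-0.045,-0.03,0,-0.6,-0.3],[0.1,-0.032,-0.047,-0.033,0,-1.4,-0.8],[0.1,-0.05,-0.049,-0.035,0,-2.2,-1.3],[0.1,-0.076,-0.052,-0.038,0,-3.3,-2.1],[0.1,-0.101,-0.056,-0.041,0,-4.5,-2.8],[0.1,-0.126,-0.059,-0.044,0,-5.6,-3.6],[0.1,-0.151,-0.062,-0.048,0,-6.7,-4.3],[0.1,-0.177,-0.065,-0.051,0,-7.9,-5],[0.1,-0.202,-0.068,-0.054,0,-9,-5.8],[0.1,-0.227,-0.071,-0.057,0,-10.1,-6.5],[0.1,-0.252,-0.074,-0.061,0,-11.3,-7.2],[0.1,-0.272,-0.077,-0.063,0,-12.1,-7.8],[0.1,-0.288,-0.079,-0.065,0,-12.9,-8.3],[0.1,-0.298,-0.08,-0.067,0,-13.3,-8.6],[0.1,-0.303,-0.081,-0.067,0,-13.5,-8.7],[0.1,-0.303,-0.081,-0.067,0,-13.5,-8.7],[0.1,-0.303,-0.081,-0.067,0,-13.5,-8.7]]'; python3 meas.py;python3 - <<'E'
from h import *
V,U=np.mgrid[:400,:640]
s=bot.read_state();print(s["joint_positions"])
out=[]
for cam in("scene","side"):
    im,d=viewer.capture(cam)
    out.append(im)
    W=world(cam,U.ravel()*1.,V.ravel()*1.,d.ravel().astype(float)).reshape(400,640,3)
    red=(im[...,2]>90)&(im[...,1]<60)&(im[...,0]<70)&(d>0)&(np.hypot(W[...,0]-.62,W[...,1]-.05)<.1)&(W[...,2]>.2)
    P=W[red]
    for sg in(-1,1):
        Q=P[(P[:,1]-.05)*sg>0]
        if len(Q):
            m=Q[:,0].argmin();print(cam,sg,len(Q),np.median(Q,0),"tip",Q[m],"zmax",Q[:,2].max())
    print("hook",[np.round(r["xyz"],4).tolist() for r in models.tip_of(cam,"hook_seat")],"front",[np.round(r["xyz"],4).tolist() for r in models.tip_of(cam,"rack_front")])
H=np.array([.611,.051,.26]);F=lean(2.5,57)@np.diag([-1,-1,1.])
for dx,dz in((-.06,.03),(-.03,.026),(-.014,.013),(0,0)):delta(H+[dx,dx*.04,dz],F)
cv2.imwrite("pics/v7.png",np.hstack([cv2.resize(out[0][100:350,250:450],(400,500)),cv2.resize(out[1][120:320,180:340],(400,500))]))
E
```

```text
time_s: 25.3
position: [0.532, 0.0475, 0.2879]
tcp_rot: [[0.043, -0.546, 0.837], [-0.999, -0.024, 0.035], [0.0, -0.838, -0.546]]
force: [0.0, 0.1, -5.2]
opening: 0.194
grasp_force: 30.0
grasp pt [0.5253 0.0472 0.2922] 0.19385274473251535 25.3
scene caddy [[0.4944, 0.0434, 0.1295]] shaker [[0.4642, 0.0448, 0.1317], [0.6146, 0.0493, 0.2583]] grip [[0.2144, -0.3218, 0.162], [0.5273, 0.0501, 0.2901]]
side caddy [[0.4969, 0.0504, 0.1327]] shaker [[0.464, 0.0431, 0.1394], [0.5263, 0.0442, 0.2944]] grip [[0.2123, -0.3235, 0.1594]]
[-15.257   15.2613 132.7152 146.6656  27.6201  20.3231]
scene -1 28 [0.6102 0.0034 0.2704] tip [0.582  0.0034 0.2777] zmax 0.2816945753168364
scene 1 18 [0.6257 0.0937 0.2633] tip [0.5777 0.0964 0.272 ] zmax 0.280355469169014
hook [[0.6138, 0.0521, 0.2552]] front [[0.5941, 0.0509, 0.4008]]
side -1 39 [0.6232 0.0092 0.262 ] tip [0.584  0.0052 0.2761] zmax 0.27612378635022605
side 1 56 [0.6122 0.0987 0.2644] tip [0.5773 0.0981 0.2763] zmax 0.2779285929226528
hook [[0.6042, 0.0503, 0.2585]] front [[0.5934, 0.0543, 0.4062], [0.6072, 0.05, 0.2582], [0.6645, 0.0552, 0.0022]]
shift [ 0.0001 -0.0119  0.0229] turn [ 0.08 -0.03  0.01] rows>= 0.4
shift [ 0.0002 -0.0249  0.0502] turn [ 0.08 -0.03  0.01] rows>= 0.9
shift [ 0.0003 -0.0228  0.0707] turn [ 0.08 -0.03  0.01] rows>= 1.2
shift [ 0.0003 -0.0195  0.0896] turn [ 0.08 -0.03  0.01] rows>= 1.5
```

View pics/v7.png

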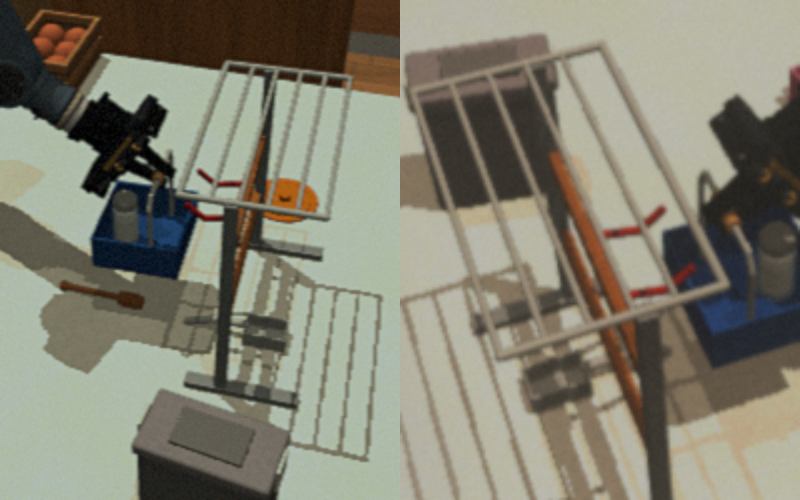

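The caddy is level with the shaker upright, in front of the red prongs (scene panel: bar (165,190), prong tips (195,190)). I'll move in just above the tips first.

```bash
python3 -m jog '[[0.1,0,-0.008,0.016,0,0,0],[0.1,0,-0.0154,0.031,0,0,0],[0.1,0,-0.02,0.039,0,0,0],[0.1,0,-0.0244,0.047,0,0,0],[0.1,0,-0.0244,0.047,0,0,0],[0.1,0,-0.0244,0.047,0,0,0]]'
python3 - <<'E'
from h import *
s=bot.read_state();print(s["force"],s["moment"])
for cam in("scene","side"):
    im,d=viewer.capture(cam);r=cv2.resize(im[100:300,280:440] if cam=="scene" else im[140:300,200:328],(400,500),interpolation=3)
    out=r if cam=="scene" else np.hstack([out,r])
cv2.imwrite("pics/v8.png",out)
E
python3 meas.py
```

```text
time_s: 26.75
position: [0.584, 0.0503, 0.2824]
tcp_rot: [[0.043, -0.547, 0.836], [-0.999, -0.024, 0.036], [0.0, -0.837, -0.547]]
force: [0.1, 0.4, -6.6]
opening: 0.194
grasp_force: 30.0
[ 0.0586  0.3575 -6.5766] [ 0.0711  1.1456 -0.0408]
grasp pt [0.5774 0.05   0.287 ] 0.19629868127085298 26.85
scene caddy [[0.5473, 0.0467, 0.1243], [0.5164, 0.045, 0.1271]] shaker [[0.5166, 0.049, 0.1257]] grip [[0.576, 0.0545, 0.2866], [0.2112, -0.3211, 0.1608]]
side caddy [[0.5507, 0.0533, 0.127], [0.5961, 0.0548, 0.4048]] shaker [[0.5152, 0.0488, 0.1324], [0.595, 0.0521, 0.4042]] grip [[0.2121, -0.3226, 0.158], [0.5798, 0.0494, 0.2862]]
```

View pics/v8.png

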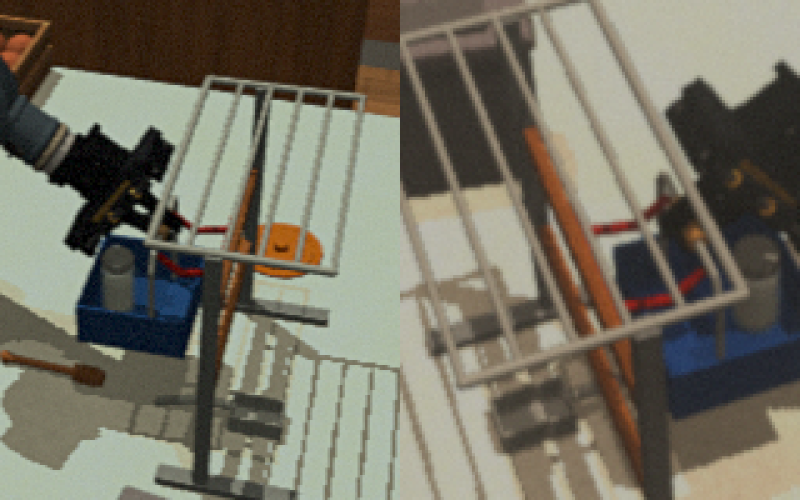

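The bar is over the tips with no contact (scene panel: tips at (180,215) and (160,260) just under the bar). Now down into the seats.

```bash
python3 -m jog '[[0.1,0,-0.003,0.0045,0,0,0],[0.1,0,-0.0058,0.009,0,0,0],[0.1,0,-0.0045,0.0135,0,0,0],[0.1,0,-0.0032,0.018,0,0,0],[0.1,0,-0.0016,0.0235,0,0,0],[0.1,0,0,0.029,0,0,0],[0.1,0,0.001,0.034,0,0,0],[0.1,0,0.002,0.039,0,0,0],[0.1,0,0.002,0.039,0,0,0],[0.1,0,0.002,0.039,0,0,0]]'
```

```text
time_s: 28.5
position: [0.6162, 0.0516, 0.2599]
tcp_rot: [[0.043, -0.545, 0.837], [-0.999, -0.024, 0.036], [0.0, -0.838, -0.546]]
force: [-0.0, -0.1, -7.3]
opening: 0.197
grasp_force: 30.0
```

```bash
python3 -m jog '[[0.1,0,0.0017,0.0011,0,0,0],[0.1,0,0.0025,0.0016,0,0,0],[0.1,0,0.0025,0.0016,0,0,0],[0.1,0,0.0025,0.0016,0,0,0]]'; python3 -m jog '[[0.1,0,0.0008,0.0005,0,0,0],[0.1,0,0.0017,0.0011,0,0,0],[0.1,0,0.0017,0.0011,0,0,0],[0.1,0,0.0017,0.0011,0,0,0]]'
```

```text
time_s: 29.0
position: [0.6164, 0.0515, 0.2572]
tcp_rot: [[0.043, -0.545, 0.837], [-0.999, -0.024, 0.036], [0.0, -0.838, -0.545]]
force: [-0.1, 0.9, -6.0]
opening: 0.194
grasp_force: 30.0
time_s: 29.5
position: [0.6173, 0.0515, 0.2562]
tcp_rot: [[0.044, -0.542, 0.839], [-0.999, -0.024, 0.036], [0.001, -0.84, -0.543]]
force: [2.3, 0.1, -1.2]
opening: 0.196
grasp_force: 30.0
```

```bash
python3 -m jog '[[0.1,0,0.0005,0.0003,0,0,0],[0.1,0,0.0005,0.0003,0,0,0],[0.18,0,0.0005,0.0003,0,0,0],[0.2,0,0.0005,0.0003,0,0,0],[0.22,0,0.0005,0.0003,0,0,0],[0.25,0,0.0005,0.0003,0,0,0],[0.3,0,0.0005,0.0003,0,0,0],[0.4,0,0.0005,0.0003,0,0,0],[0.42,0,0.0005,0.0003,0,0,0],[0.42,0,0.0005,0.0003,0,0,0]]'; python3 meas.py
python3 - <<'E'
from h import *
for cam in("scene","side"):
    im,d=viewer.capture(cam);r=cv2.resize(im[100:300,280:440] if cam=="scene" else im[140:300,200:328],(400,500),interpolation=3)
    out=r if cam=="scene" else np.hstack([out,r])
cv2.imwrite("pics/v9.png",out)
E
```

```text
time_s: 30.75
position: [0.6156, 0.0515, 0.2536]
tcp_rot: [[0.043, -0.547, 0.836], [-0.999, -0.024, 0.036], [0.0, -0.837, -0.548]]
force: [0.0, 0.4, -0.4]
opening: 0.415
grasp_force: 0.0
grasp pt [0.6089 0.0512 0.258 ] 0.41527670123930255 30.75
scene caddy [[0.5863, 0.0503, 0.0955], [0.5966, 0.0494, 0.4035]] shaker [[0.5488, 0.0505, 0.0991]] grip [[0.2138, -0.3196, 0.1601], [0.613, 0.0562, 0.262]]
side caddy [[0.5842, 0.0535, 0.1012]] shaker [[0.5515, 0.0471, 0.1058]] grip [[0.6087, 0.0475, 0.2615], [0.2115, -0.3258, 0.1586]]
```

View pics/v9.png

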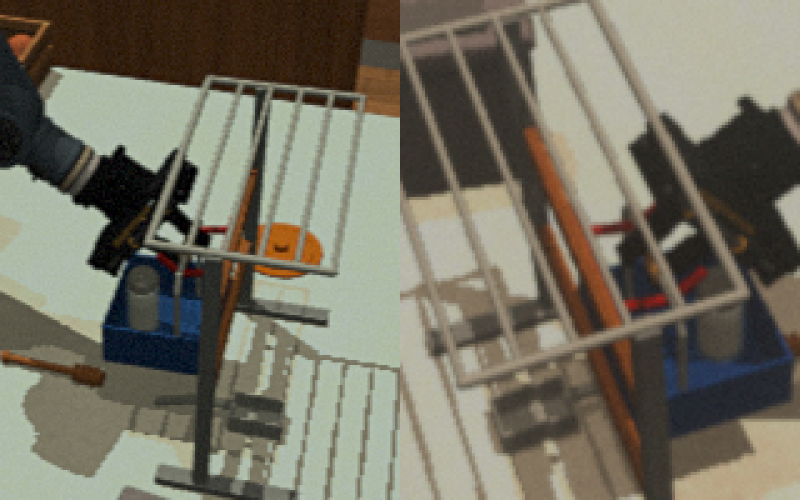

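The caddy hangs on both prongs with the shaker upright (scene panel: shaker (143,297), prongs at (210,230) and (185,270)). I'll retreat along the tool axis.

```bash
python3 -m jog '[[0.42,0,-0.0015,-0.005,0,0,0],[0.42,0,-0.0015,-0.015,0,0,0],[0.42,0,-0.0015,-0.03,0,0,0],[0.42,0,-0.0015,-0.05,0,0,0],[0.42,0,-0.0015,-0.075,0,0,0],[0.42,0,-0.0015,-0.1,0,0,0],[0.42,0,-0.0015,-0.12,0,0,0],[0.42,0,-0.0015,-0.12,0,0,0],[0.42,0,-0.0015,-0.12,0,0,0],[0.42,0,-0.0015,-0.12,0,0,0],[0.42,0,-0.0015,-0.12,0,0,0]]'; python3 meas.py
python3 - <<'E'
from h import *
for cam in("scene","side"):
    im,d=viewer.capture(cam);r=cv2.resize(im[100:300,280:440] if cam=="scene" else im[140:300,200:328],(400,500),interpolation=3)
    out=r if cam=="scene" else np.hstack([out,r])
    for t in("container","silicone_lid","dipper","scoop"):print(t,[np.round(r["xyz"],3).tolist() for r in models.tip_of(cam,t)[:1]])
cv2.imwrite("pics/v10.png",out)
E
```

```text
time_s: 32.62
position: [0.517, 0.0472, 0.3207]
tcp_rot: [[0.043, -0.546, 0.837], [-0.999, -0.024, 0.036], [0.0, -0.837, -0.547]]
force: [-0.5, 0.1, -0.5]
opening: 0.421
grasp_force: 0.0
grasp pt [0.5103 0.0469 0.325 ] 0.4210807657050756 32.625
scene caddy [[0.5865, 0.0483, 0.1009]] shaker [[0.5532, 0.0462, 0.1003], [0.5955, 0.0554, 0.4039]] grip [[0.6155, 0.0539, 0.2608], [0.2149, -0.324, 0.1621]]
side caddy [[0.5852, 0.0549, 0.0985]] shaker [[0.5528, 0.0469, 0.1026]] grip [[0.2143, -0.3235, 0.1598], [0.6103, 0.0495, 0.264]]
container [[0.721, -0.374, 0.002]]
silicone_lid [[0.692, 0.387, 0.0]]
dipper [[0.421, 0.01, -0.001]]
scoop [[0.73, 0.004, -0.002]]
container [[0.719, -0.375, -0.002]]
silicone_lid [[0.696, 0.388, 0.003]]
dipper [[0.417, 0.011, -0.001]]
scoop [[0.73, 0.002, 0.006]]
```

View pics/v10.png

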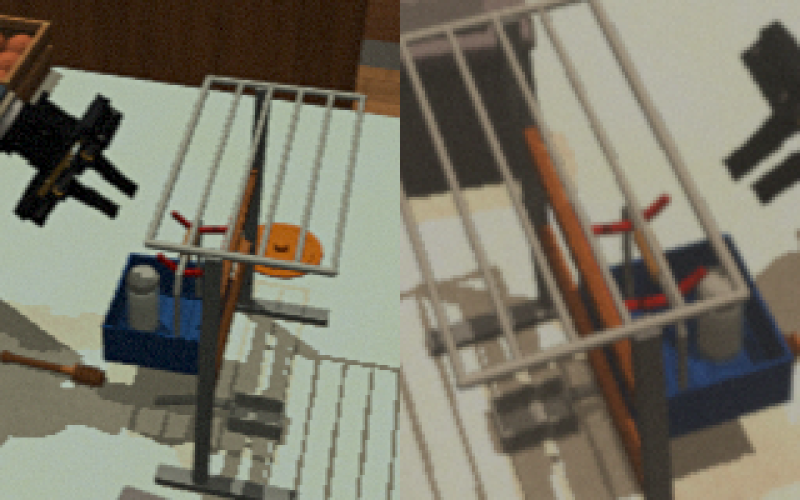

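The caddy hangs level on both prongs with the shaker upright at (143,300). The gripper is clear and the other things haven't moved, so I'll hand in.

```bash
python3 -c "
from rig import workorder
print(workorder.hand_in())"
```

```text
the job is handed in; nothing more can be done
None
```

The shaker stands upright in the blue caddy, the caddy hangs level by its handle on both prongs of the red hook, and I handed the job in at about 33 s of robot time with the gripper clear and the other things where they were.

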